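# Set and lock the regulator, then work the treadle of the carton press

### The job

Turn the regulator's knob until its pointed nose faces the raised mark, then pull the knob straight up, fully out, to lock it at that setting. Then press the treadle of the carton press right down to its stop, hold it there for a good second so that the ram closes the carton, and let it come all the way back up. Leave the things lying around where they are.

Things in the scene. Friction and masses are not known exactly. Their poses are not given: they have to be found in the camera images.
- press: Carton press fixed to the bench, 150 mm wide (y), 121 mm high; x from -0.110 (front, treadle side) to 0.104. Origin: underside centre of the 8 mm base plate. Back half (x over 0.003): 31 mm high housing with a carton in a nest and a ram plate above it on two rods, which comes down with the treadle. The flat front of a tall instrument stands just behind press and regulator.
- treadle (a joint): Hinge of the treadle, rad. 0 = up at rest (it slopes up toward the press's front by 0.36 rad), grows as the front end is pressed down, 0.32 = on its stop. Spring loaded and returns by itself; about 4 N downward at point tread starts it and about 13 N holds it on the stop. The hinge line runs along the press's y, at x = -0.008, z = 0.024 in the press's frame. The point where it is pressed goes down about 26 mm in all.
- tread (a point): Point on the top face of the treadle's ribbed rubber pad, in the middle of its width, 84 mm in front of the hinge and 22 mm behind the front edge: the place to press. The pad is 76 mm wide and 64 mm long (it ends 16 mm in front of this point and 48 mm behind it). The point moves with the treadle: about 60 mm above the bench at rest, about 35 mm on the stop. Its x and y axes are those of the press, turned with the treadle.
- regulator: Pressure regulator screwed to the bench: 78 mm square foot, round aluminium body, 72 mm round flange whose top is 48 mm above the bench. Origin: centre of the underside, on the knob's axis; z up. The raised mark lies on its -x side.
- mark (a point): Raised dark index mark (12 x 5 mm) on the regulator's flange, 30 mm from the knob's axis on the regulator's -x side.
- knob_turn (a joint): Angle of the knob, rad: 0 = the nose faces the mark; positive = turned anticlockwise seen from above. Held by light friction (0.05 N m), range -0.6 to 2.0.
- knob_pull (a joint): How far the knob is pulled up, m: 0 = pushed in, 0.014 = fully out (locked). About 4 N friction holds it wherever it is left.
- knob_grip (a point): Grip point of the black knob: on its axis, 78 mm above the bench when pushed in. The grip is an upright bar 14 mm wide (across its y), 43 mm long (along its x, from -21 mm to +22 mm) and 34 mm high, from 22 mm below this point to 12 mm above it, standing on a 48 mm round skirt. The bar's -x end is the pointed nose with a light line. The point's axes turn with the knob.
- carton: Carton 66 x 100 x 46 mm in the nest of the press; origin: centre of its underside. It stays there.
- tape_roll: Bystander: roll of tape, 69 mm across, 19 mm high, flat on the bench; origin at its underside's centre.
- liner_box: Bystander: small carton 52 x 88 x 30 mm; origin at its underside's centre.
- septa_jar: Bystander: jar 45 mm across, 45 mm high; origin at its underside's centre.
- wrench: Bystander: open-ended wrench 133 mm long, flat on the bench; origin at its underside's centre.

How it is judged:
By the outcome, as a careful person would: the job done as asked, in the order asked, and still so for the second after the job is handed in, with the robot touching nothing.
It also fails if it takes over 54 s, if anything falls off the work surface, if the arm or the gripper's body presses on something with over 40 N, if the wrist force passes 120 N, or if a joint passes its speed limit or range.

### The arm

A 7-joint arm with a two-finger parallel gripper is mounted at the origin on a cart in front of the work surface, level with it; the furniture and walls round the work are solid. World frame = base frame: x ahead of the robot, y to its left, z up, the work surface at z = 0. Lengths are in m, angles in rad, forces in N, time in s.
With the tool pointing down it reaches from about 0.4 to 0.85 m from the base axis. Payload 10.4 kg.
Tool frame: the origin (TCP) lies between the finger pads; the fingertips stand ahead of it and the grasp point (between the pads) lies 5 mm behind it (manip.tip_extent is the z of the fingertips in the tool frame, in m); z points along the fingers, y is the line along which they close (so a half turn about z gives the same grasp; the last joint's range is limited). The gripper opens to 85 mm and grips with 20 to 120 N. Pads are 22 mm wide; open, the fingers measure 114 mm over their backs; the gripper's body (76 mm by 85 mm) begins 54 mm behind the grasp point. The pads swing forward as they close: fully open they stand 13 mm farther back than shut.
Start: joints at [1.089, 0.332, -0.065, 1.46, 0.022, 1.35, -0.088], TCP at [0.277, -0.56, 0.225] pointing down, gripper open.
Joint ranges: [-2.6, 2.6], [-0.5, 2.12], [-1.47, 1.34], [0.16, 2.42], [-1.27, 4.41], [0.06, 2.06], [-2.6, 2.6]. Speed limits (rad/s): [2.22, 2.22, 2.79, 2.79, 3.14, 3.14, 3.14].

### API

Orientations are given as a unit quaternion [x, y, z, w].
In Python, from workcell import status, viewer, manip gives the robot as it stands.
- The arm moves only by the tool play_rows, never from a script. Its argument "plan" is one flat list of numbers, 7 for each row, row after row: the turn, a rotation vector about the tool's x, y, z in degrees, then the shift along the tool's x, y, z in m, then the opening, from 0 (shut) to 1 (fully open). In form: [ax, ay, az, dx, dy, dz, grip, ax, ay, az, dx, dy, dz, grip, ...]. A call has 1 to 20 rows; each row is the pose to reach, as a shift and turn from the pose commanded when the call began, along the tool's axes at that moment; what a row does not reach only later rows make up. A row lasts 1/8 s, in which the tool goes at most 62.5 mm and 10.7 degrees, less where a joint would pass 70% of its speed; a pose out of reach is approached as far as the arm can. A call with a gripper value outside its range is refused whole. The fingers move at their own pace and stop on an object; "squeeze" is the grip in N (left out, the last holds). Time passes only in rows, so rows that repeat a pose let the fingers close. It gives the time, the measured TCP pose, the force, the opening and the grip force at its end, in the units of the state.
- status.get_obs(): the state, without advancing time (a new reading comes with each control period).
- viewer.camera(name): name is "scene" or "top" or "wrist"; returns the picture (420x560x3 uint8, red, green, blue); there is no depth.
- viewer.camera_model(name): a dict with "fx", "fy", "cx", "cy" (pixels), "R" (3x3) and "t" (3): a world point X has camera coordinates R X + t. Camera axes: x right, y down, z forward; pixel columns grow to the right and rows downward; lengths in m; the calibration is good to about 2 mm. A picture is of the moment at which its call begins: read the wrist's pose just before it. camera_model takes no time and is no camera call; for the wrist camera it gives the pose at the moment of the call.
- manip.hand_in(): hands the job in; it is judged then, once.
The state is a dict: "clock": time; "joint_pos": joint angles; "joint_velocities": joint speeds; "tau": joint torques, N m; "position": TCP position; "ee_rot": TCP orientation; "ft_force": force on the tool from outside, world axes, zero at the start; "torque": the same for the moment, N m; "grip_width": opening from 0.0 (shut) to 1.0 (fully open); "grasp_force": force on a finger pad.
Only numpy, scipy, OpenCV 4.12 (cv2) and the standard library are available. Lean on these libraries where they do the work, as an engineer would, in place of code of your own. Each camera call takes 0.05 s, during which the arm holds its last target. There are 200 camera calls.

## Working session

There is one attempt and no reset: what is moved stays moved. The work goes in short steps, Python scripts to look and compute and a tool call to move; the robot and the scene stay as the last step left them, time stands still between calls to the robot, and variables do not carry over. Pictures are saved under pics/ and viewed, at most 12 in all, crops included, and the job is handed in when it is done.

Besides the shell and the picture viewer there is one more tool, called after "Emit:" in YAML: its name, and indented under it one key for each argument. play_rows: Moves the arm, as the interface text tells. Its arguments: {"type":"object","properties":{"plan":{"type":"array","items":{"type":"number"}},"squeeze":{"type":"number"}},"required":["plan"]}

```bash
mkdir -p pics; python3 - <<'E'
from workcell import status, viewer, manip
import cv2,numpy as np
for n in ("scene","top"):
    cv2.imwrite(f"pics/{n}0.png",viewer.camera(n)[:,:,::-1])
    m=viewer.camera_model(n);print(n,m['fx'],m['cx'],m['cy'],np.round(-np.array(m['R']).T@m['t'],3),np.round(m['R'],2).tolist())
o=status.get_obs();print(o['position'],o['ee_rot'],manip.tip_extent,o['clock'])
E
```

```text
scene 489.64769457497795 279.222926572456 213.8708475789104 [ 0.121 -0.328  0.89 ] [[0.67, -0.74, -0.02], [-0.61, -0.54, -0.58], [0.42, 0.4, -0.81]]
top 453.7426514375505 278.68629886177115 207.61421924878638 [0.452 0.087 0.99 ] [[-0.0, -1.0, 0.01], [-1.0, 0.0, -0.09], [0.09, -0.01, -1.0]]
[ 0.27663128 -0.56005654  0.22376374] [ 9.73803592e-01  2.27389824e-01 -1.72829671e-04 -6.33571784e-04] 0.014 0.1
```

View pics/scene0.png

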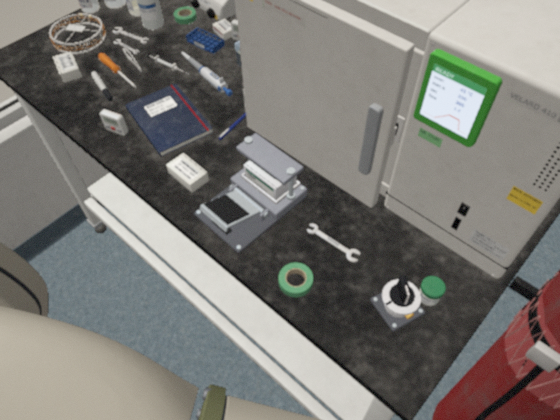

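View pics/top0.png

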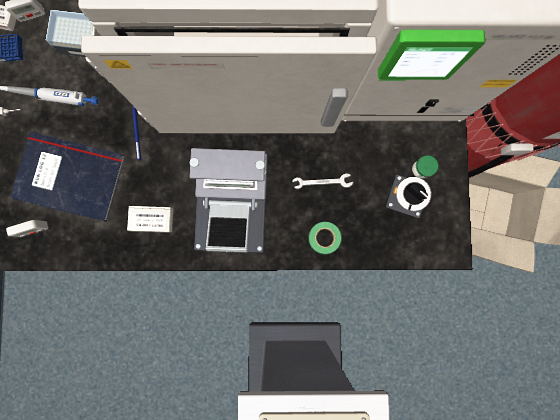

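Both views show the press (top ≈(230,200), scene ≈(255,195)) and the regulator (top ≈(412,193), scene ≈(402,297)). The septa jar stands right beside the regulator. I'll zoom in on both devices.

```bash
python3 - <<'E'
import cv2,numpy as np
s=cv2.imread("pics/scene0.png");t=cv2.imread("pics/top0.png")
def c(im,x,y,w,h):
    return cv2.resize(im[y:y+h,x:x+w],(400,300),interpolation=cv2.INTER_CUBIC)
a=np.vstack([np.hstack([c(s,365,265,80,60),c(t,380,145,80,60)]),np.hstack([c(s,185,130,136,102),c(t,162,145,136,102)])])
cv2.imwrite("pics/crop1.png",a)
E
```

```text
(no output)
```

View pics/crop1.png

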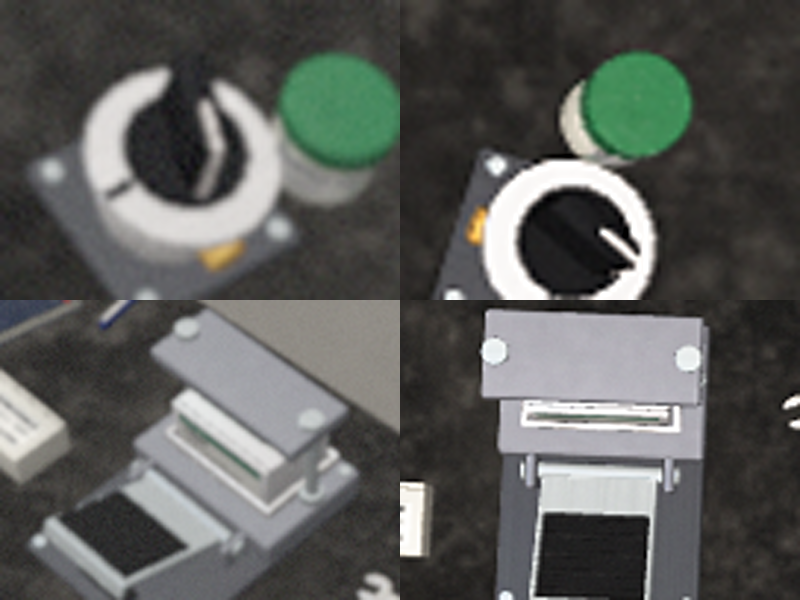

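The crops give these features:
- **Mark:** scene ≈(389,302.6).
- **Nose:** in the top view the light line runs from ≈(420,191.5) to (428,198), so it points toward -y, -x.
- **Jar:** it is lower than the grip bar.
- **Treadle pad:** top ≈(207..245, 218..249).

Next I cast rays.

```bash
cat > h.py <<'E'
import cv2,numpy as np
from workcell import viewer,status
def ray(m,p):
    R=np.array(m['R']);t=np.array(m['t'])
    d=R.T@np.array([(p[0]-m['cx'])/m['fx'],(p[1]-m['cy'])/m['fy'],1.]);return -R.T@t,d/np.linalg.norm(d)
def onz(m,p,z):
    c,d=ray(m,p);return c+d*(z-c[2])/d[2]
def tri(*mp):
    A=np.zeros((3,3));b=np.zeros(3)
    for m,p in mp:
        c,d=ray(m,p);P=np.eye(3)-np.outer(d,d);A+=P;b+=P@c
    return np.linalg.solve(A,b)
def blob(im,f,box):
    x,y,w,h=box;hsv=cv2.cvtColor(im[y:y+h,x:x+w],cv2.COLOR_BGR2HSV).astype(int);k=f(hsv).astype(np.uint8)
    cs,_=cv2.findContours(k,cv2.RETR_EXTERNAL,cv2.CHAIN_APPROX_NONE);c=max(cs,key=cv2.contourArea)
    return c.reshape(-1,2)+[x,y]
E
python3 - <<'E'
from h import *
np.set_printoptions(precision=4,suppress=True)
s=cv2.imread("pics/scene0.png");t=cv2.imread("pics/top0.png");S=viewer.camera_model("scene");T=viewer.camera_model("top")
wh=lambda q:(q[...,1]<40)&(q[...,2]>150)
cs=blob(s,wh,(370,270,55,50));ct=blob(t,wh,(392,170,42,50))
es=cv2.fitEllipse(cv2.convexHull(cs.astype(np.int32)));et=cv2.fitEllipse(cv2.convexHull(ct.astype(np.int32)));print(es,et)
f=onz(T,et[0],.048);print("flange top",f,"scene",onz(S,es[0],.048),"tri",tri((S,es[0]),(T,et[0])))
mk=onz(S,(389,302.6),.048);print("mark",mk)
for z in (.08,.09):
  a=onz(T,(420,191.5),z);b=onz(T,(428,198),z);print("line top",z,a,b,np.degrees(np.arctan2(*(b-a)[1::-1])))
# scene crop line pts: (205,100),(220,148),(205,190)
for p in ((205,100),(220,148),(205,190)):
  q=(365+p[0]/5,265+p[1]/5);print("scene line",onz(S,q,.09),onz(S,q,.06))
# press: pad corners, crop scale 400/136
k=136/400
def cs_(x,y):return (185+x*k,130+(y-300)*k)
def ct_(x,y):return (162+(x-400)*k,145+(y-300)*k)
for n,a,b in (("ramL",(187,328),(494,351)),("ramR",(312,419),(688,358)),("padBL",(118,492),(545,514)),("padBR",(187,543),(648,514)),("padFL",(60,520),None),("padFR",(123,573),None)):
  if b: print(n,tri((S,cs_(*a)),(T,ct_(*b))))
  else: print(n,onz(S,cs_(*a),.065))
bk=lambda q:(q[...,2]<45)
c=blob(t,bk,(205,212,44,37));r=cv2.minAreaRect(c.astype(np.int32));print("pad top",r,onz(T,r[0],.055))
E
```

```text
((401.118896484375, 296.7425231933594), (35.8255729675293, 41.10802459716797), 97.45560455322266) ((413.3765869140625, 193.17286682128906), (34.292911529541016, 34.417144775390625), 19.88286590576172)
flange top [ 0.5717 -0.2086  0.048 ] scene [ 0.5684 -0.2105  0.048 ] tri [ 0.572  -0.21    0.0421]
mark [ 0.5433 -0.2005  0.048 ]
line top 0.08 [ 0.571  -0.2121  0.08  ] [ 0.5577 -0.228   0.08  ] -129.98801643132373
line top 0.09 [ 0.5697 -0.2089  0.09  ] [ 0.5566 -0.2245  0.09  ] -129.98801643132356
scene line [ 0.5714 -0.2097  0.09  ] [ 0.5883 -0.2053  0.06  ]
scene line [ 0.5589 -0.2244  0.09  ] [ 0.5754 -0.2205  0.06  ]
scene line [ 0.5417 -0.2296  0.09  ] [ 0.5574 -0.2259  0.06  ]
ramL [0.624  0.2393 0.1181]
ramR [0.6192 0.1113 0.118 ]
padBL [0.5206 0.2159 0.04  ]
padBR [0.5201 0.1426 0.0429]
padFL [0.4629 0.2133 0.065 ]
padFR [0.4608 0.1463 0.065 ]
pad top ((226.8418426513672, 231.95367431640625), (36.6107292175293, 27.57794761657715), 2.2906100749969482) [0.4909 0.1811 0.055 ]
```

Axis ≈(0.571,-0.209), mark bearing ≈162°, nose bearing ≈230°, so the knob needs about 68° clockwise. I'll move above it and align the grip with the bar.

Emit:
play_rows:
  plan: [0,0,-6,0.05,-0.04,0,0.5,0,0,-12,0.11,-0.085,0,0.5,0,0,-18,0.165,-0.13,0,0.5,0,0,-24,0.218,-0.17,0,0.5,0,0,-24,0.27,-0.175,0,0.5,0,0,-24,0.32,-0.178,0,0.5,0,0,-24,0.37,-0.182,0,0.5,0,0,-24,0.419,-0.184,0,0.5,0,0,-24,0.419,-0.184,0.0,0.5,0,0,-24,0.419,-0.184,0.0,0.5,0,0,-24,0.419,-0.184,0.0,0.5]

```text
clock: 1.48
position: [0.5701, -0.2111, 0.2246]
ee_rot: [0.906, 0.424, -0.0, 0.0]
ft_force: [-0.4, -0.2, -0.5]
grip_width: 0.502
grasp_force: 0.0
```

```bash
python3 - <<'E'
from h import *
np.set_printoptions(precision=4,suppress=True)
o=status.get_obs();print(o['clock'],o['position'],o['ee_rot'],o['joint_pos'],o['ft_force'],o['grip_width'])
m=viewer.camera_model("wrist");np.savez("w1.npz",**{k:np.array(v) for k,v in m.items() if k in('fx','fy','cx','cy','R','t')})
cv2.imwrite("pics/w1.png",viewer.camera("wrist")[:,:,::-1])
print(-np.array(m['R']).T@m['t'])
E
```

```text
1.475 [ 0.5701 -0.2111  0.2246] [ 0.9056  0.424  -0.0003  0.0003] [ 0.6027  0.3237 -0.4067  1.4918  0.1301  1.3528 -0.5083] [-0.3543 -0.1914 -0.4531] 0.501572685843552
[ 0.6158 -0.1569  0.3738]
```

View pics/w1.png

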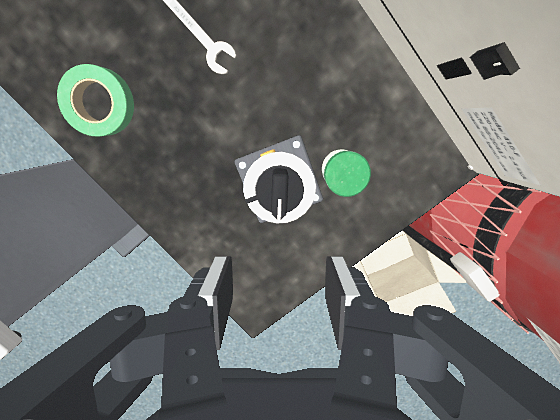

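The wrist view shows the flange centred at ≈(280,187), the nose line pointing down at (279,200–222) and the mark at ≈(250,201). The bar lies square to the fingers.

```bash
python3 - <<'E'
from h import *
np.set_printoptions(precision=4,suppress=True)
m=dict(np.load("w1.npz"));s=cv2.imread("pics/w1.png");T=viewer.camera_model("top");S=viewer.camera_model("scene")
wh=lambda q:(q[...,1]<40)&(q[...,2]>150)
c=blob(s,wh,(235,145,82,85));e=cv2.fitEllipse(cv2.convexHull(c.astype(np.int32)));print(e)
print("flange tri",tri((m,e[0]),(T,(413.38,193.17)),(S,(401.1,296.7))),tri((m,e[0]),(T,(413.38,193.17))),"onz",onz(m,e[0],.048))
g=cv2.cvtColor(s,cv2.COLOR_BGR2GRAY)
# bright nose line
sub=g[190:215,268:292];ys,xs=np.where(sub>140);P=np.c_[xs+268.,ys+190.]
print(len(P),P.min(0),P.max(0)); 
for r in range(195,225,3): print(r,g[r,268:292:1].tolist())
cs=cv2.resize(s[140:240,220:340],None,fx=6,fy=6,interpolation=cv2.INTER_CUBIC);cv2.imwrite("pics/w1c.png",cs)
E
```

```text
((279.2906188964844, 187.40811157226562), (72.15165710449219, 74.08731079101562), 93.63531494140625)
flange tri [ 0.5719 -0.2103  0.0426] [ 0.5721 -0.2104  0.0432] onz [ 0.5726 -0.21    0.048 ]
88 [268. 199.] [291. 214.]
195 [67, 71, 70, 66, 64, 71, 75, 76, 72, 73, 72, 70, 66, 68, 67, 66, 68, 56, 48, 48, 70, 67, 70, 66]
198 [66, 69, 71, 56, 66, 72, 72, 72, 71, 60, 48, 39, 43, 53, 61, 64, 64, 58, 46, 50, 72, 70, 67, 64]
201 [68, 71, 71, 59, 68, 70, 72, 71, 62, 40, 255, 255, 255, 137, 49, 63, 63, 56, 44, 52, 71, 68, 68, 69]
204 [70, 69, 68, 58, 70, 70, 72, 72, 64, 37, 255, 255, 255, 102, 50, 62, 62, 58, 43, 57, 74, 66, 68, 68]
207 [66, 68, 69, 55, 71, 68, 73, 67, 57, 143, 255, 255, 255, 104, 50, 66, 58, 55, 42, 60, 69, 67, 70, 65]
210 [48, 49, 58, 51, 69, 69, 69, 67, 52, 141, 255, 255, 255, 109, 52, 62, 60, 51, 35, 65, 61, 50, 43, 25]
213 [249, 252, 255, 253, 77, 60, 67, 65, 53, 138, 255, 255, 255, 77, 56, 67, 64, 31, 223, 255, 255, 253, 250, 248]
216 [247, 247, 248, 252, 255, 245, 69, 47, 34, 241, 255, 255, 255, 78, 45, 34, 221, 255, 255, 249, 248, 247, 247, 247]
219 [249, 248, 248, 248, 248, 248, 252, 255, 226, 222, 254, 255, 163, 197, 255, 254, 249, 248, 247, 248, 248, 248, 250, 252]
222 [66, 73, 83, 150, 151, 236, 255, 255, 255, 255, 255, 255, 255, 255, 255, 255, 255, 255, 239, 239, 101, 60, 65, 63]
```

View pics/w1c.png

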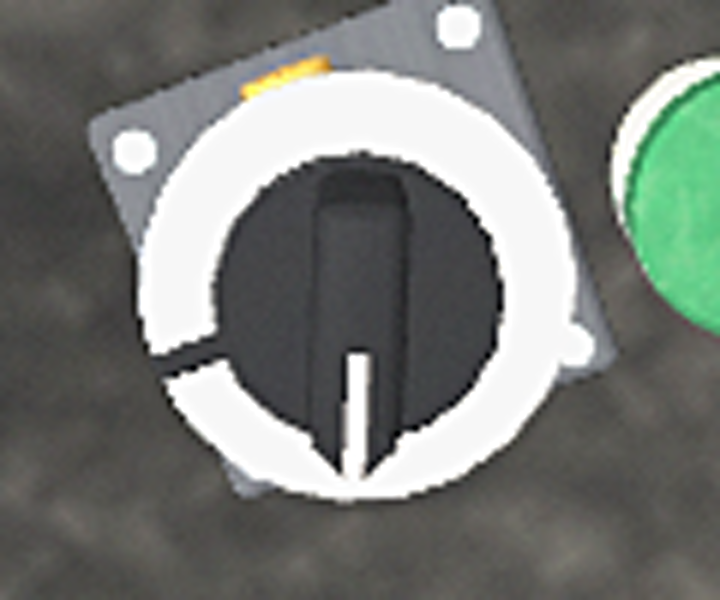

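The crop shows the bar centred at (280.0,174) to (278.7,219.5) in the wrist picture, and the mark's centre at (251.7,199.3).

```bash
python3 - <<'E'
from h import *
np.set_printoptions(precision=4,suppress=True)
m=dict(np.load("w1.npz"));T=viewer.camera_model("top")
a=onz(m,(280.,174.2),.09);b=onz(m,(278.7,219.5),.09);c=onz(m,(279.4,187.4),.048);k=onz(m,(251.7,199.3),.048)
an=lambda v:np.degrees(np.arctan2(v[1],v[0]))%360
print(a,b,"mid",(a+b)/2,"nose",an(b-a));print("mark",k,an(k-c),np.linalg.norm((k-c)[:2]))
print("skirt tri?",tri((m,(279.5,199.2)),(T,(420,191.5))),tri((m,(278.7,219.5)),(T,(428,198))))
h=onz(m,(280,187),0);
f=[onz(m,(220+x/6,140+y/6),.006) for x,y in((134,152),(460,26))];print("foot edge",an(f[1]-f[0])%90)
E
```

```text
[ 0.5859 -0.1948  0.09  ] [ 0.5592 -0.225   0.09  ] mid [ 0.5726 -0.2099  0.09  ] nose 228.5575386919598
mark [ 0.5438 -0.2016  0.048 ] 163.7648960734838 0.030091675285908653
skirt tri? [ 0.5706 -0.2123  0.0815] [ 0.5576 -0.2271  0.0819]
foot edge 71.03861800926097
```

Emit:
play_rows:
  plan: [0,0,1.6,0.002,0.001,0.04,0.45,0,0,1.6,0.002,0.001,0.08,0.45,0,0,1.6,0.002,0.001,0.115,0.45,0,0,1.6,0.002,0.001,0.135,0.45,0,0,1.6,0.002,0.001,0.148,0.45,0,0,1.6,0.002,0.001,0.148,0.45,0,0,1.6,0.002,0.001,0.148,0.3,0,0,1.6,0.002,0.001,0.148,0.1,0,0,1.6,0.002,0.001,0.148,0,0,0,1.6,0.002,0.001,0.148,0,0,0,1.6,0.002,0.001,0.148,0,0,0,1.6,0.002,0.001,0.148,0]
  squeeze: 40

```text
clock: 3.02
position: [0.5734, -0.2088, 0.0779]
ee_rot: [0.911, 0.412, 0.0, 0.0]
ft_force: [-3.0, 1.3, 5.9]
grip_width: 0.144
grasp_force: 39.0
```

Emit:
play_rows:
  plan: [0,0,6,0,0,0,0,0,0,12,0,0,0,0,0,0,18,0,0,0,0,0,0,24,0,0,0,0,0,0,30,0,0,0,0,0,0,36,0,0,0,0,0,0,42,0,0,0,0,0,0,48,0,0,0,0,0,0,54,0,0,0,0,0,0,60,0,0,0,0,0,0,66,0,0,0,0,0,0,66,0,0,0,0,0,0,66,0,0,0,0]

```text
clock: 4.65
position: [0.5739, -0.2114, 0.0779]
ee_rot: [0.988, -0.151, 0.002, 0.001]
ft_force: [0.6, -5.6, 1.7]
grip_width: 0.144
grasp_force: 39.0
```

```bash
python3 - <<'E'
from h import *
np.set_printoptions(precision=4,suppress=True)
o=status.get_obs();print(o['position'],o['ee_rot'],o['joint_pos'],o['ft_force'],o['torque'])
a=viewer.camera("wrist")[:,:,::-1];b=viewer.camera("scene")[:,:,::-1]
np.savez("w2.npz",**{k:np.array(v) for k,v in viewer.camera_model("wrist").items() if k in('fx','fy','cx','cy','R','t')})
cv2.imwrite("pics/w2.png",np.hstack([cv2.resize(a[120:420,80:480],(400,300)),cv2.resize(b[250:325,350:450],(400,300),interpolation=cv2.INTER_CUBIC)]));cv2.imwrite("pics/w2full.png",a)
E
```

```text
[ 0.5739 -0.2114  0.0779] [ 0.9885 -0.1513  0.0016  0.0014] [ 0.4249  0.4257 -0.1852  1.6582  0.09    1.0623 -1.6622] [ 0.573  -5.6143  1.6727] [-1.4735 -0.2515 -0.0311]
```

View pics/w2.png

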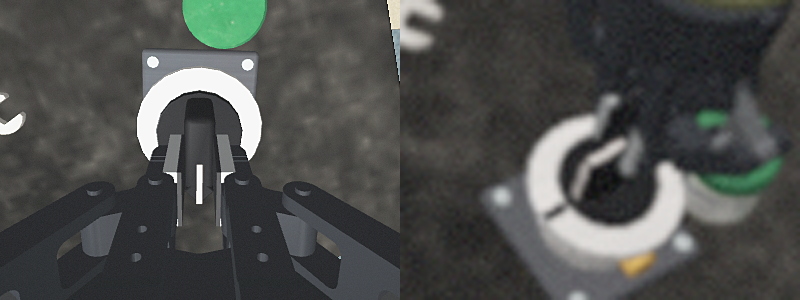

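The wrist view has the bar nearly square to the foot, with screws at crop (153,62) and (248,65). In the scene view the nose line aims at the mark, crop (555,212). I'll check the residual angle.

```bash
python3 - <<'E'
from h import *
np.set_printoptions(precision=4,suppress=True)
m=dict(np.load("w2.npz"));s=cv2.imread("pics/w2full.png")
an=lambda v:np.degrees(np.arctan2(v[1],v[0]))%360
wh=lambda q:(q[...,1]<40)&(q[...,2]>170)
sc=[blob(s,wh,b).mean(0) for b in((80+143,120+50,20,22),(80+238,120+53,20,22))]
f=[onz(m,p,.008) for p in sc];print("screws",sc,"mark dir",(an(f[1]-f[0])+90)%180, "center side",np.linalg.norm(f[1]-f[0]))
L=blob(s,wh,(80+190,120+160,20,47));print("line",L.min(0),L.max(0))
top=L[L[:,1]<L[:,1].min()+8].mean(0);bot=L[L[:,1]>L[:,1].max()-8].mean(0);print(top,bot)
p,q=onz(m,top,.09),onz(m,bot,.09);print(p,q,"nose",an(q-p))
g=cv2.cvtColor(s,cv2.COLOR_BGR2GRAY);
for r in (220,226,232,240): print(r,g[r,255:310].tolist())
E
```

```text
screws [array([232.3226, 181.7097]), array([327.2581, 184.2903])] mark dir 160.93851008101456 center side 0.06276766491181368
line [276 285] [282 323]
[279.5 287.8] [278.5 320.2]
[ 0.5698 -0.2102  0.09  ] [ 0.554  -0.2048  0.09  ] nose 160.99283045760413
220 [55, 77, 72, 70, 68, 69, 66, 69, 68, 68, 68, 72, 50, 35, 37, 34, 38, 39, 37, 33, 37, 36, 37, 40, 37, 40, 37, 32, 38, 35, 38, 37, 35, 38, 32, 32, 47, 66, 66, 65, 64, 64, 65, 65, 65, 67, 63, 54, 37, 23, 17, 32, 207, 255, 255]
226 [70, 69, 70, 70, 70, 68, 69, 71, 66, 70, 67, 38, 35, 34, 42, 36, 38, 32, 38, 35, 33, 37, 33, 31, 39, 33, 39, 33, 36, 36, 42, 33, 35, 38, 36, 32, 37, 30, 62, 65, 67, 63, 64, 67, 69, 64, 65, 62, 65, 64, 64, 64, 67, 67, 64]
232 [71, 68, 68, 71, 72, 69, 71, 67, 67, 72, 42, 39, 38, 36, 36, 37, 36, 39, 32, 32, 37, 37, 34, 35, 39, 37, 38, 32, 35, 42, 33, 35, 37, 34, 39, 33, 39, 35, 32, 70, 69, 67, 67, 67, 67, 67, 66, 65, 66, 65, 66, 63, 67, 66, 69]
240 [68, 70, 69, 67, 68, 71, 69, 69, 74, 47, 46, 50, 55, 51, 54, 57, 53, 50, 48, 49, 48, 49, 48, 51, 53, 52, 48, 50, 52, 53, 45, 49, 51, 50, 46, 43, 43, 39, 39, 33, 56, 67, 68, 66, 66, 66, 67, 66, 62, 65, 64, 69, 63, 66, 66]
```

Nose bearing 161–162.6°, mark bearing ≈161–162°. I'll add a small trim and pull straight up.

Emit:
play_rows:
  plan: [0,0,0.7,0,0,0,0,0,0,0.7,0,0,0,0,0,0,0.7,0,0,-0.003,0,0,0,0.7,0,0,-0.006,0,0,0,0.7,0,0,-0.009,0,0,0,0.7,0,0,-0.012,0,0,0,0.7,0,0,-0.014,0,0,0,0.7,0,0,-0.016,0,0,0,0.7,0,0,-0.017,0,0,0,0.7,0,0,-0.017,0,0,0,0.7,0,0,-0.017,0]
  squeeze: 60

```text
clock: 6.12
position: [0.5733, -0.2112, 0.0924]
ee_rot: [0.988, -0.157, 0.001, 0.001]
ft_force: [8.9, -7.6, -18.8]
grip_width: 0.131
grasp_force: 58.9
```

Emit:
play_rows:
  plan: [0,0,0,0,0,-0.002,0,0,0,0,0,0,-0.002,0]

```text
clock: 6.38
position: [0.573, -0.2111, 0.0927]
ee_rot: [0.988, -0.157, 0.0, 0.001]
ft_force: [14.6, -9.9, -31.8]
grip_width: 0.132
grasp_force: 59.4
```

Emit:
play_rows:
  plan: [0,0,0,0,0,0.002,0,0,0,0,0,0,0.003,0,0,0,0,0,0,0.003,0.2,0,0,0,0,0,0.003,0.4,0,0,0,0,0,0.003,0.45,0,0,0,0,0,0.003,0.45,0,0,0,0,0,-0.02,0.45,0,0,0,0,0,-0.05,0.45,0,0,0,0,0,-0.09,0.45,0,0,0,0,0,-0.13,0.45,0,0,0,0,0,-0.13,0.45,0,0,0,0,0,-0.13,0.45]

```text
clock: 7.88
position: [0.5728, -0.2088, 0.225]
ee_rot: [0.988, -0.156, -0.0, 0.0]
ft_force: [1.1, -0.6, -0.5]
grip_width: 0.453
grasp_force: 0.0
```

```bash
python3 - <<'E'
from h import *
np.set_printoptions(precision=4,suppress=True)
o=status.get_obs();print(o['clock'],o['position'],o['ee_rot'],o['joint_pos'],o['ft_force'])
np.savez("w3.npz",**{k:np.array(v) for k,v in viewer.camera_model("wrist").items() if k in('fx','fy','cx','cy','R','t')})
a=viewer.camera("wrist")[:,:,::-1];cv2.imwrite("pics/w3full.png",a);cv2.imwrite("pics/w3.png",cv2.resize(a[120:240,200:360],(800,600),interpolation=cv2.INTER_CUBIC))
E
```

```text
7.875 [ 0.5728 -0.2088  0.225 ] [ 0.9877 -0.1565 -0.0002  0.    ] [ 0.4257  0.3059 -0.1887  1.4962  0.0581  1.3454 -1.6524] [ 1.1185 -0.5637 -0.5103]
```

View pics/w3.png

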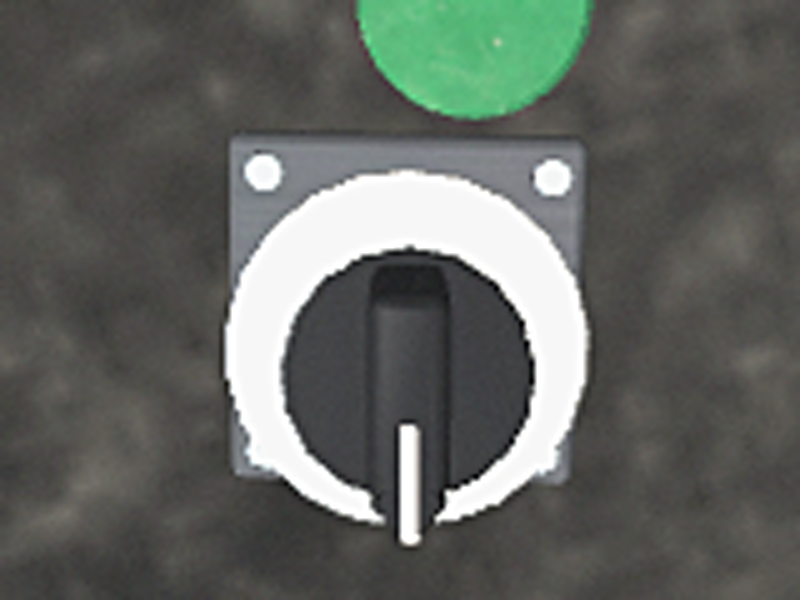

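The nose is in line with the foot and over the mark, and the knob is raised. Next I close the gripper and go above the treadle at ≈(0.4755,0.181), turned so the fingertips lie across the press.

Emit:
play_rows:
  plan: [0,0,-10,-0.02,-0.032,0,0,0,0,-20,-0.04,-0.064,0,0,0,0,-30,-0.06,-0.096,0,0,0,0,-40,-0.08,-0.128,0,0,0,0,-50,-0.1,-0.16,0,0,0,0,-60,-0.12,-0.192,0,0,0,0,-70,-0.14,-0.224,0,0,0,0,-80,-0.16,-0.256,0,0,0,0,-90,-0.18,-0.288,0.02,0,0,0,-100,-0.2,-0.32,0.05,0,0,0,-106,-0.213,-0.34,0.08,0,0,0,-106,-0.213,-0.34,0.08,0,0,0,-106,-0.213,-0.34,0.08,0,0,0,-106,-0.213,-0.34,0.08,0]

```text
clock: 9.68
position: [0.4765, 0.1794, 0.1462]
ee_rot: [0.72, 0.694, 0.0, 0.0]
ft_force: [0.9, -0.7, 0.9]
grip_width: 0.005
grasp_force: 0.0
```

```bash
python3 - <<'E'
from h import *
np.set_printoptions(precision=4,suppress=True)
o=status.get_obs();print(o['clock'],o['position'],o['ee_rot'],o['joint_pos'],o['ft_force'],o['grip_width'])
np.savez("w4.npz",**{k:np.array(v) for k,v in viewer.camera_model("wrist").items() if k in('fx','fy','cx','cy','R','t')})
a=viewer.camera("wrist")[:,:,::-1];b=viewer.camera("scene")[:,:,::-1];cv2.imwrite("pics/w4full.png",a)
cv2.imwrite("pics/w4.png",np.hstack([cv2.resize(a,(400,300)),cv2.resize(b[105:255,170:370],(400,300),interpolation=cv2.INTER_CUBIC)]))
E
```

```text
9.675 [0.4765 0.1794 0.1462] [0.7204 0.6936 0.0004 0.0004] [ 0.1271  0.1929 -0.6321  1.8371  0.1251  1.1501 -0.585 ] [ 0.9359 -0.7161  0.9149] 0.005240392773648694
```

View pics/w4.png

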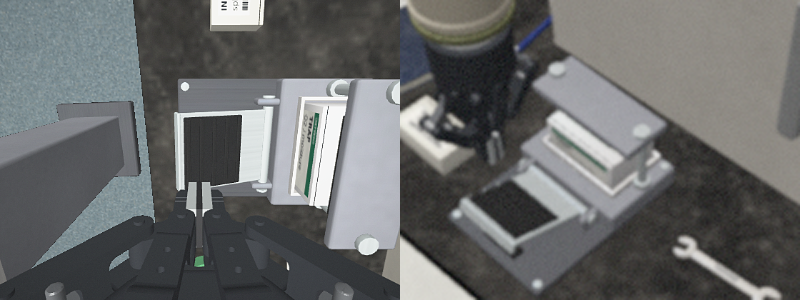

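The wrist view shows the black pad at view corners ≈(185,117) and (241,114), scaled by 1.4, with the shut fingertips near its rear half. I'll check with rays.

```bash
python3 - <<'E'
from h import *
np.set_printoptions(precision=4,suppress=True)
m=dict(np.load("w4.npz"));T=viewer.camera_model("top")
for n,p,z in(("front L",(185,117),.065),("back L",(241,114),.041),("back R?",(238,183),.041)):print(n,onz(m,np.array(p)*1.4,z))
k=136/400
print("backL tri",tri((m,np.array((241,114))*1.4),(T,(162+145*k,145+214*k))))
E
```

```text
front L [0.4652 0.2184 0.065 ]
back L [0.5229 0.216  0.041 ]
back R? [0.5202 0.1374 0.041 ]
backL tri [0.5221 0.2156 0.0404]
```

Pad centre y≈0.179 and tread x≈0.4765, which matches the TCP. I'll press along the arc.

Emit:
play_rows:
  plan: [0,0,0,0,0,0.03,0,0,0,0,0,0,0.055,0,0,0,0,0,0,0.066,0,0,0,0,0,0,0.072,0,0,0,0,0,-0.001,0.076,0,0,0,0,0,-0.002,0.08,0,0,0,0,0,-0.003,0.084,0,0,0,0,0,-0.004,0.088,0,0,0,0,0,-0.004,0.092,0,0,0,0,0,-0.005,0.096,0,0,0,0,0,-0.005,0.099,0,0,0,0,0,-0.005,0.1,0,0,0,0,0,-0.005,0.1,0]

```text
clock: 11.4
position: [0.4707, 0.1807, 0.0458]
ee_rot: [0.719, 0.695, 0.0, 0.0]
ft_force: [-3.0, -2.0, 7.9]
grip_width: 0.0
grasp_force: 3.4
```

Emit:
play_rows:
  plan: [0,0,0,0,0,0.001,0,0,0,0,0,0,0.003,0,0,0,0,0,0,0.004,0,0,0,0,0,0,0.004,0]

```text
clock: 11.9
position: [0.4705, 0.1808, 0.0418]
ee_rot: [0.719, 0.695, -0.0, -0.0]
ft_force: [-4.3, -0.3, 8.7]
grip_width: -0.002
grasp_force: 4.0
```

Emit:
play_rows:
  plan: [0,0,0,0,0,0.002,0,0,0,0,0,0,0.004,0,0,0,0,0,-0.001,0.006,0,0,0,0,0,-0.001,0.006,0]

```text
clock: 12.4
position: [0.4702, 0.1809, 0.0361]
ee_rot: [0.719, 0.695, 0.001, 0.0]
ft_force: [-1.4, 0.6, 10.0]
grip_width: -0.001
grasp_force: 4.8
```

```bash
python3 - <<'E'
from h import *
a=viewer.camera("wrist")[:,:,::-1];b=viewer.camera("scene")[:,:,::-1]
cv2.imwrite("pics/w5.png",np.hstack([cv2.resize(a,(400,300)),cv2.resize(b[105:255,170:370],(400,300),interpolation=cv2.INTER_CUBIC)]))
E
```

```text
(no output)
```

View pics/w5.png

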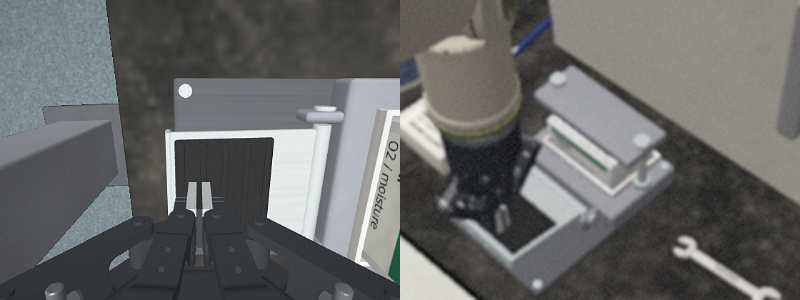

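The fingertips sit mid-pad and the ram is partly down. I'll continue to the stop.

Emit:
play_rows:
  plan: [0,0,0,0,0,0.002,0,0,0,0,0,0,0.004,0,0,0,0,0,-0.001,0.006,0,0,0,0,0,-0.001,0.008,0,0,0,0,0,-0.001,0.008,0]

```text
clock: 13.12
position: [0.4689, 0.181, 0.0282]
ee_rot: [0.719, 0.695, 0.0, 0.0]
ft_force: [-4.1, 0.5, 12.0]
grip_width: 0.001
grasp_force: 6.0
```

Emit:
play_rows:
  plan: [0,0,0,0,0,0.002,0,0,0,0,0,0,0.004,0,0,0,0,0,0,0.005,0,0,0,0,0,0,0.005,0]

```text
clock: 13.62
position: [0.4691, 0.1811, 0.0266]
ee_rot: [0.719, 0.695, -0.0, 0.001]
ft_force: [-24.1, -9.6, 63.6]
grip_width: 0.004
grasp_force: 31.3
```

```bash
python3 - <<'E'
from h import *
o=status.get_obs();print(o['position'],o['torque'],o['ft_force'],o['clock'])
a=viewer.camera("wrist")[:,:,::-1];b=viewer.camera("scene")[:,:,::-1];m=viewer.camera_model("wrist")
p=np.array(m['R'])@(o['position']-[0,0,.014])+m['t'];print("tip px",p[0]/p[2]*m['fx']+m['cx'],p[1]/p[2]*m['fy']+m['cy'])
cv2.imwrite("pics/w6.png",np.hstack([cv2.resize(a[120:420,80:480],(400,300)),cv2.resize(b[135:240,190:330],(400,300),interpolation=cv2.INTER_CUBIC)]))
E
```

```text
[0.46906113 0.18110173 0.02662238] [-2.0558235   5.43282928 -0.02034233] [-24.05541732  -9.61151587  63.59924867] 13.625
tip px 277.4836143938683 255.15627693672025
```

View pics/w6.png

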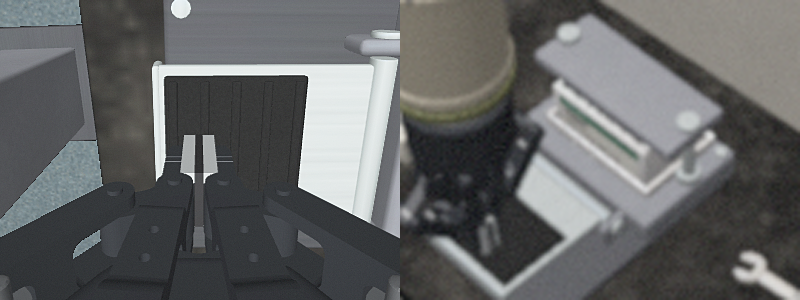

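The force jumped at TCP z≈0.027, so that is the stop, and the ram has come down about 20 mm. I'll ease the force and hold.

Emit:
play_rows:
  plan: [0,0,0,0,0.001,-0.002,0,0,0,0,0,0.001,-0.002,0,0,0,0,0,0.001,-0.002,0]

```text
clock: 14.1
position: [0.4691, 0.1811, 0.0271]
ee_rot: [0.719, 0.695, -0.001, 0.0]
ft_force: [-18.2, -5.4, 44.0]
grip_width: -0.002
grasp_force: 21.7
```

```bash
python3 - <<'E'
from h import *
o=status.get_obs();m=viewer.camera_model("wrist");S=viewer.camera_model("scene")
print(o['position'],o['ft_force'],o['clock'])
for z in(.015,.025,.03,.035,.04,.045):
  a=onz(m,(247,198),z);b=onz(m,(387,198),z);print(z,a.round(4),b.round(4),np.linalg.norm(a-b).round(4))
print(tri((m,(387,198)),(S,(190+.35*(510-400),135+.35*162))))
print("ram",[onz(S,p,z).round(3) for p in((248.8,146.2),(290.8,177)) for z in(.09,.1,.11)])
E
```

```text
[0.46910248 0.18109    0.0270594 ] [-18.1577112   -5.39237978  43.96679366] 14.1
0.015 [0.4552 0.2129 0.015 ] [0.5241 0.2104 0.015 ] 0.0689
0.025 [0.4563 0.2153 0.025 ] [0.5209 0.213  0.025 ] 0.0646
0.03 [0.4568 0.2165 0.03  ] [0.5192 0.2143 0.03  ] 0.0625
0.035 [0.4573 0.2177 0.035 ] [0.5176 0.2155 0.035 ] 0.0604
0.04 [0.4578 0.2189 0.04  ] [0.516  0.2168 0.04  ] 0.0582
0.045 [0.4584 0.2201 0.045 ] [0.5144 0.2181 0.045 ] 0.0561
[0.52254333 0.21575003 0.04303078]
ram [array([0.628, 0.245, 0.09 ]), array([0.622, 0.238, 0.1  ]), array([0.616, 0.231, 0.11 ]), array([0.624, 0.115, 0.09 ]), array([0.617, 0.11 , 0.1  ]), array([0.611, 0.104, 0.11 ])]
```

The pad is now flat at about 28–30 mm and the ram is down, so the treadle is on its stop. I'll hold, then release.

Emit:
play_rows:
  plan: [0,0,0,0,0.001,-0.001,0,0,0,0,0,0.001,-0.001,0,0,0,0,0,0.001,-0.001,0,0,0,0,0,0.001,-0.001,0,0,0,0,0,0.001,-0.001,0,0,0,0,0,0.001,-0.001,0,0,0,0,0,0.001,-0.001,0,0,0,0,0,0.001,-0.001,0,0,0,0,0,0.001,-0.001,0,0,0,0,0,0.001,-0.001,0,0,0,0,0,0.001,-0.001,0,0,0,0,0,0.001,-0.001,0,0,0,0,0,0.001,-0.001,0,0,0,0,0,0.001,-0.001,0]

```text
clock: 15.85
position: [0.4691, 0.181, 0.0272]
ee_rot: [0.719, 0.695, -0.001, -0.0]
ft_force: [-19.0, -4.4, 36.9]
grip_width: 0.0
grasp_force: 18.1
```

Emit:
play_rows:
  plan: [0,0,0,0,0.001,-0.005,0,0,0,0,0,0.002,-0.011,0,0,0,0,0,0.003,-0.017,0,0,0,0,0,0.004,-0.023,0,0,0,0,0,0.004,-0.029,0,0,0,0,0,0.004,-0.035,0,0,0,0,0,0.004,-0.041,0,0,0,0,0,0.004,-0.055,0,0,0,0,0,0.004,-0.08,0,0,0,0,0,0.004,-0.12,0,0,0,0,0,0.004,-0.16,0,0,0,0,0,0.004,-0.2,0,0,0,0,0,0.004,-0.2,0,0,0,0,0,0.004,-0.2,0]

```text
clock: 17.6
position: [0.4743, 0.1801, 0.2253]
ee_rot: [0.719, 0.695, -0.0, 0.0]
ft_force: [0.9, -1.4, -0.7]
grip_width: -0.002
grasp_force: 0.0
```

```bash
python3 - <<'E'
from h import *
o=status.get_obs();print(o['position'],o['ft_force'],o['clock'])
b=viewer.camera("scene")[:,:,::-1]
cv2.imwrite("pics/w7.png",np.hstack([cv2.resize(b[130:232,185:321],(400,300),interpolation=cv2.INTER_CUBIC),cv2.resize(b[250:325,360:460],(400,300),interpolation=cv2.INTER_CUBIC)]))
E
```

```text
[0.47425242 0.18014697 0.22525581] [ 0.89741235 -1.35793687 -0.6514004 ] 17.6
```

View pics/w7.png

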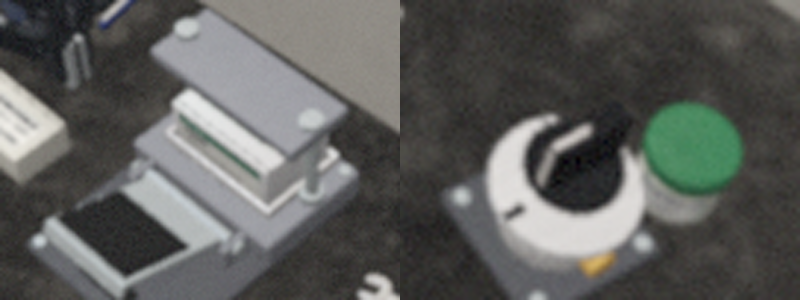

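The treadle and ram are back at rest and the nose aims at the mark. One quick numeric check of the knob's height before I hand in.

```bash
python3 - <<'E'
from h import *
S=viewer.camera_model("scene");m=dict(np.load("w3.npz"));w1=dict(np.load("w1.npz"))
print("now",tri((S,(407.5,282)),(m,(281.6,205))),"before",tri((S,(406,285)),(w1,(279.5,199.2))))
E
```

```text
now [ 0.57119451 -0.21041255  0.10255121] before [ 0.57140119 -0.21043797  0.09071943]
```

```bash
python3 -c "
from workcell import manip
print(manip.hand_in())"
```

```text
the job is handed in; nothing more can be done
None
```

The job is handed in: the knob's nose faces the mark to within about 2° and the knob is pulled up to its stop, and the treadle was held on its stop for about 2 s and came fully back up, all by about 18 s; the fingertips briefly pressed the treadle with about 64 N as it reached the stop, and whether the carton itself closed could not be seen in the pictures.

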